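# Load the three-cell lab supply

### The arm

A 6-joint arm with a two-finger parallel gripper is mounted at the origin on the work surface. World frame = base frame: x ahead of the robot, y to its left, z up, the work surface at z = 0. Lengths are in m, angles in rad, forces in N, time in s.
With the tool pointing down it reaches from about 0.325 to 1 m from the base axis. Payload 5.1 kg.
Tool frame: the origin (TCP) lies at the very end of the fingers, on their centre line; the grasp point (between the pads) lies 19 mm behind it; z points along the fingers, y is the line along which they close (so a half turn about z gives the same grasp; the last joint's range is limited). The gripper opens to 85 mm and grips with 20 to 120 N. Pads are 22 mm wide; open, the fingers measure 114 mm over their backs; the gripper's body (76 mm by 85 mm) begins 54 mm behind the grasp point. The pads swing forward as they close: fully open they stand 13 mm farther back than shut.
Start: joints at [1.17, 0.124, 1.65, -0, 1.367, -0.083], TCP at [0.203, 0.617, 0.231] pointing down, gripper open.
Joint ranges: [-2.61, 2.61], [-1.02, 2.33], [0.03, 2.71], [-1.35, 4.49], [0.32, 2.68], [-2.91, 2.91]. Speed limits (rad/s): [2.57, 2.57, 3.14, 3.14, 3.14, 3.14].

### API

Orientations are given as a rotation vector (axis times angle).
In Python, from cell import ctrl, cams gives the robot as it stands. The module is installed in compiled form; this text tells all that it offers.
- The arm moves only by the tool drive_tool, never from a script. Its argument "rows" is a list of rows, each a list of 3 entries, a list of its own where there are three numbers: the shift along the tool's x, y, z in m, then the turn, a rotation vector about the tool's x, y, z in degrees, then the finger opening in m, from 0 to 0.0854. In form: [[[x, y, z], [ax, ay, az], fingers], ...]. A call has 1 to 12 rows; each row is the pose to reach, as a shift and turn from the pose commanded when the call began, along the tool's axes at that moment; what a row does not reach only later rows make up. A row lasts 1/12 s, in which the tool goes at most 41.7 mm and 7.16 degrees, less where a joint would pass 70% of its speed; a pose out of reach is approached as far as the arm can. A call with a gripper value outside its range is refused whole. The fingers move at their own pace and stop on an object; "force" is the grip in N (left out, the last holds). Time passes only in rows, so rows that repeat a pose let the fingers close. It gives the time, the measured TCP pose, the force, the opening and the grip force at its end, in the units of the state.
- ctrl.get_obs(): the state, without advancing time (a new reading comes with each control period).
- cams.snapshot(name): name is "scene" or "top"; returns (picture, depth): 400x640x3 uint8, blue, green, red; 400x640 float32, m along the optical axis (not along the pixel's ray), 0 where there is no reading.
- cams.camera_info(name): a dict with "fx", "fy", "cx", "cy" (pixels), "k1" (the pictures are not rectified: a ray, as slopes to the right and down, at radius r is drawn at 1 + k1 r^2 times it, then the intrinsics apply), "rvec" (rotation vector, rad) and "tvec" (3), from world to camera coordinates, as OpenCV has them. Camera axes: x right, y down, z forward; pixel columns grow to the right and rows downward; lengths in m; the calibration is good to about 2 mm. A picture is of the moment at which its call begins. camera_info takes no time and is no camera call.
- ctrl.finish_job(): hands the job in; it is judged then, once.
The state is a dict: "t": time; "q": joint angles; "joint_vel": joint speeds; "joint_torque": joint torques, N m; "ee_pos": TCP position; "tcp_rot": TCP orientation; "contact_force": force on the tool from outside, world axes, zero at the start; "moment": the same for the moment, N m; "width": finger opening in m; "grip_force": force on a finger pad.
Only numpy, scipy, OpenCV 4.12 (cv2) and the standard library are available. Lean on these libraries where they do the work, as an engineer would, in place of code of your own. Each camera call takes 0.05 s, during which the arm holds its last target. There are 200 camera calls.

### The job

Load the three white-and-green D cells into the spring clips of the battery holder, one bay at a time in the order of the dots: one, then two, then three. In every bay the green + end must lie at the red mark, and each cell must be pressed down past the clips until it lies fully home. Leave the grey cell, the brass mass, the multimeter and the retort stand where they are.

Things in the scene. Friction and masses are not known exactly. Their poses are not given: they have to be found in the camera images.
- holder: grey 3-bay battery holder screwed to the bench: base 112 mm (x -62 to +50) by 184 (y) by 12. Origin on the bench under the middle bay. Bays along its x, 50 mm apart: one white dot at y=+50, two at 0, three at -50 (dots on the -x edge). Red patch on the base = + end, blue = - end. Walls 3 mm thick, 32 high between bays: no room for fingers beside a cell that is home (its top is 46 mm up).
- bay1 (a point): seat of bay one (one dot): where the middle of the body of a cell that is home lies, 29 mm above the bench; axes as the holder's; red + end towards +x. The bay's end contacts are 69 mm apart with flared lips up to 40 mm high. A red screw terminal (13 mm across, 33 high) stands beside it at holder x=+34, y=+84
- bay2 (a point): seat of bay two (two dots), built as bay one, but red + end towards -x
- bay3 (a point): seat of bay three (three dots), as bay one, red + end towards +x. A black screw terminal stands at holder x=+34, y=-84
- jaw1l (a joint): opening (rad, 0 empty, 0.03 to 0.06 over a cell that is home) of bay one's jaw at +y. Each of a bay's two sprung steel jaws is two strips 10 mm wide, 20.5 mm either side of mid-bay along x; the middle 30 mm is free of jaws. Lips 49 mm above the bench
- jaw1r (a joint): bay one's jaw at -y. A cell laid on the empty jaws rests level, its axis 53 to 54 mm above the bench; pressed down on top at its middle with about 12 to 15 N it spreads them (to about 0.17 rad) and snaps 24 to 25 mm down to its seat, where they close over it
- jaw2l (a joint): bay two's jaw at +y, as bay one's
- jaw2r (a joint): bay two's jaw at -y, as bay one's
- jaw3l (a joint): bay three's jaw at +y, as bay one's
- jaw3r (a joint): bay three's jaw at -y, as bay one's
- cellA: fresh D cell, cylinder 34 mm in diameter, body 60 mm long, about 0.15 kg, lying on the bench, free to roll; white jacket, green third at its + end, a steel button (9.6 mm across, 1.5 proud) on the + end, flat - end. Origin at the middle of the body, on its axis (17 mm above the bench as it lies); x axis along the cell towards +. The three fresh cells are alike, any may go in any bay
- cellB: as cellA
- cellC: as cellA
- cellA_plus (a point): tip of the + button of cellA, on its axis, 31.5 mm from its origin
- cellB_plus (a point): the same of cellB
- cellC_plus (a point): the same of cellC
- spent: spent D cell of another kind, 34 mm in diameter, 61.5 mm tall, grey and orange, standing upright; not to be used or moved. Origin under its middle
- mass: brass hooked mass, 31 mm in diameter, 67 mm tall with its hook, 0.2 kg, standing; leave alone. Origin under its middle
- meter: yellow and black multimeter lying on its back, 82 mm (its x) by 164 mm (its y), 47 mm high at its dial; leave alone. Origin under its middle
- stand: retort stand: upright steel rod 12 mm in diameter, 400 mm high, on a grey base 150 by 90 by 10 mm; clamp and iron ring (84 mm across) 150 mm up, on the rod's +x side. Origin under the rod, base from x=-25 to +125 mm, 45 mm either side. A loose obstacle: do not push it
Things that resemble listed ones, but are neither listed nor needed, are in the scene too. Leave any brown or turquoise look-alike of the cellA alone.

How it is judged:
On the way, in this order (a step that is already met when the one before it is completed fails the run):
1. a cell lies home in bay one, + end at the red mark, before bay two is filled (((z of cellA in the frame of bay1 between -0.004 and 0.003 m and z of cellA_plus in the frame of bay1 between -0.005 and 0.004 m and y of cellA in the frame of bay1 between -0.004 and 0.004 m and y of cellA_plus in the frame of bay1 between -0.005 and 0.005 m and x of cellA in the frame of bay1 between -0.006 and 0.006 m and x of cellA_plus in the frame of bay1 above 0.024 m) or (z of cellB in the frame of bay1 between -0.004 and 0.003 m and z of cellB_plus in the frame of bay1 between -0.005 and 0.004 m and y of cellB in the frame of bay1 between -0.004 and 0.004 m and y of cellB_plus in the frame of bay1 between -0.005 and 0.005 m and x of cellB in the frame of bay1 between -0.006 and 0.006 m and x of cellB_plus in the frame of bay1 above 0.024 m) or (z of cellC in the frame of bay1 between -0.004 and 0.003 m and z of cellC_plus in the frame of bay1 between -0.005 and 0.004 m and y of cellC in the frame of bay1 between -0.004 and 0.004 m and y of cellC_plus in the frame of bay1 between -0.005 and 0.005 m and x of cellC in the frame of bay1 between -0.006 and 0.006 m and x of cellC_plus in the frame of bay1 above 0.024 m))), for 0.2 s.
2. then a cell lies home in bay two as well, before bay three is filled (((z of cellA in the frame of bay1 between -0.004 and 0.003 m and z of cellA_plus in the frame of bay1 between -0.005 and 0.004 m and y of cellA in the frame of bay1 between -0.004 and 0.004 m and y of cellA_plus in the frame of bay1 between -0.005 and 0.005 m and x of cellA in the frame of bay1 between -0.006 and 0.006 m and x of cellA_plus in the frame of bay1 above 0.024 m) or (z of cellB in the frame of bay1 between -0.004 and 0.003 m and z of cellB_plus in the frame of bay1 between -0.005 and 0.004 m and y of cellB in the frame of bay1 between -0.004 and 0.004 m and y of cellB_plus in the frame of bay1 between -0.005 and 0.005 m and x of cellB in the frame of bay1 between -0.006 and 0.006 m and x of cellB_plus in the frame of bay1 above 0.024 m) or (z of cellC in the frame of bay1 between -0.004 and 0.003 m and z of cellC_plus in the frame of bay1 between -0.005 and 0.004 m and y of cellC in the frame of bay1 between -0.004 and 0.004 m and y of cellC_plus in the frame of bay1 between -0.005 and 0.005 m and x of cellC in the frame of bay1 between -0.006 and 0.006 m and x of cellC_plus in the frame of bay1 above 0.024 m)) and ((z of cellA in the frame of bay2 between -0.004 and 0.003 m and z of cellA_plus in the frame of bay2 between -0.005 and 0.004 m and y of cellA in the frame of bay2 between -0.004 and 0.004 m and y of cellA_plus in the frame of bay2 between -0.005 and 0.005 m and x of cellA in the frame of bay2 between -0.006 and 0.006 m and x of cellA_plus in the frame of bay2 below -0.024 m) or (z of cellB in the frame of bay2 between -0.004 and 0.003 m and z of cellB_plus in the frame of bay2 between -0.005 and 0.004 m and y of cellB in the frame of bay2 between -0.004 and 0.004 m and y of cellB_plus in the frame of bay2 between -0.005 and 0.005 m and x of cellB in the frame of bay2 between -0.006 and 0.006 m and x of cellB_plus in the frame of bay2 below -0.024 m) or (z of cellC in the frame of bay2 between -0.004 and 0.003 m and z of cellC_plus in the frame of bay2 between -0.005 and 0.004 m and y of cellC in the frame of bay2 between -0.004 and 0.004 m and y of cellC_plus in the frame of bay2 between -0.005 and 0.005 m and x of cellC in the frame of bay2 between -0.006 and 0.006 m and x of cellC_plus in the frame of bay2 below -0.024 m))), for 0.2 s.
3. then a cell lies home in bay three as well (all of step 2 and ((z of cellA in the frame of bay3 between -0.004 and 0.003 m and z of cellA_plus in the frame of bay3 between -0.005 and 0.004 m and y of cellA in the frame of bay3 between -0.004 and 0.004 m and y of cellA_plus in the frame of bay3 between -0.005 and 0.005 m and x of cellA in the frame of bay3 between -0.006 and 0.006 m and x of cellA_plus in the frame of bay3 above 0.024 m) or (z of cellB in the frame of bay3 between -0.004 and 0.003 m and z of cellB_plus in the frame of bay3 between -0.005 and 0.004 m and y of cellB in the frame of bay3 between -0.004 and 0.004 m and y of cellB_plus in the frame of bay3 between -0.005 and 0.005 m and x of cellB in the frame of bay3 between -0.006 and 0.006 m and x of cellB_plus in the frame of bay3 above 0.024 m) or (z of cellC in the frame of bay3 between -0.004 and 0.003 m and z of cellC_plus in the frame of bay3 between -0.005 and 0.004 m and y of cellC in the frame of bay3 between -0.004 and 0.004 m and y of cellC_plus in the frame of bay3 between -0.005 and 0.005 m and x of cellC in the frame of bay3 between -0.006 and 0.006 m and x of cellC_plus in the frame of bay3 above 0.024 m))), for 0.2 s.
At the end, for the whole second after the job is handed in: Each bay holds one white-and-green cell at rest, home within 3 mm in height (+ end 4 mm), 4 mm sideways (+ end 5 mm) and 6 mm lengthwise, green + end at the red mark. Grey cell, mass, multimeter and stand have moved less than 20 mm and stand as before (tilted less than 0.15 rad) (all of step 3 and linear speed of each of cellA, cellB, cellC below 0.02 m/s and distance of each of spent, mass, meter, stand from where it was at the start of the episode below 0.02 m and angle between each of spent, mass, meter, stand's own z axis and vertical below 0.15 rad); the robot touches nothing.
It fails at once if the grey cell is shifted by more than 20 mm or tipped over (distance of spent from where it was at the start of the episode above 0.02 m or angle between spent's own z axis and vertical above 0.4 rad).
It fails at once if the brass mass is shifted by more than 20 mm or tipped over (distance of mass from where it was at the start of the episode above 0.02 m or angle between mass's own z axis and vertical above 0.4 rad).
It fails at once if the multimeter is shifted by more than 20 mm or tipped over (distance of meter from where it was at the start of the episode above 0.02 m or angle between meter's own z axis and vertical above 0.4 rad).
It fails at once if the retort stand is shifted by more than 20 mm or tipped over (distance of stand from where it was at the start of the episode above 0.02 m or angle between stand's own z axis and vertical above 0.4 rad).
It also fails if it takes over 72 s, if anything falls off the work surface, if the arm or the gripper's body presses on something with over 40 N, if the wrist force passes 120 N, or if a joint passes its speed limit or range.

## Working session

There is one attempt and no reset: what is moved stays moved. The work goes in short steps, Python scripts to look and compute and a tool call to move; the robot and the scene stay as the last step left them, time stands still between calls to the robot, and variables do not carry over. Pictures are saved under pics/ and viewed, at most 10 in all, crops included, and the job is handed in when it is done.

Besides the shell and the picture viewer there is one more tool, called after ">>>" as name(argument=value, ...) on one line, values as JSON. drive_tool: Moves the arm, as the interface text tells. Its arguments: {"type":"object","properties":{"rows":{"type":"array","items":{"type":"array"}},"force":{"type":"number"}},"required":["rows"]}

```bash
mkdir -p pics
cat > h.py <<'E'
import numpy as np, cv2
from scipy.spatial.transform import Rotation as R
from cell import ctrl, cams
def cam(n):
    i=cams.camera_info(n); return i,cv2.Rodrigues(np.array(i["rvec"],float))[0],np.array(i["tvec"],float).ravel()
def slopes(n,uv):
    i,_,_=cam(n); uv=np.atleast_2d(np.array(uv,float))
    d=np.c_[(uv[:,0]-i["cx"])/i["fx"],(uv[:,1]-i["cy"])/i["fy"]]; s=d.copy()
    for _ in range(20): s=d/(1+i["k1"]*(s**2).sum(1,keepdims=True))
    return s
def plane(n,uv,z):
    _,r,t=cam(n); s=slopes(n,uv); D=np.c_[s,np.ones(len(s))]@r; C=-r.T@t
    return C+D*((z-C[2])/D[:,2])[:,None]
def cloud(n,dep):
    _,r,t=cam(n); v,u=np.mgrid[0:400,0:640]
    s=slopes(n,np.c_[u.ravel(),v.ravel()]); d=dep.ravel()[:,None]
    P=(np.c_[s*d,d]-t)@r; P[d[:,0]==0]=np.nan
    return P.reshape(400,640,3)
E
python3 - <<'E'
from h import *
for n in("top","scene"):
    p,d=cams.snapshot(n); cv2.imwrite(f"pics/{n}0.png",p); np.save(f"{n}0.npy",d)
    i,r,t=cam(n); print(n,-r.T@t,r[2],i["fx"],i["k1"])
print(ctrl.get_obs())
E
```

```text
top [0.24441889 0.0160113  1.17513483] [ 0.2170382  -0.0015497  -0.97616188] 483.29544690014575 -0.05107433858242978
scene [0.86328627 0.61011566 0.69859642] [-0.38426477 -0.62538516 -0.6791421 ] 435.45896372310085 -0.001862628840347698
{'t': 0.1, 'q': array([ 1.17038766e+00,  1.24485457e-01,  1.65154816e+00, -6.03040533e-06,
        1.36750792e+00, -8.25834708e-02]), 'joint_vel': array([-8.42653953e-04, -2.11796508e-03, -1.72034078e-03,  9.83099537e-05,
       -1.44530730e-03,  7.02354045e-04]), 'joint_torque': array([ 4.96684897e-04, -4.24935293e+01, -3.66652429e+01, -4.15436944e-05,
        3.98467382e-03,  4.18831758e-05]), 'ee_pos': array([0.20292664, 0.61692441, 0.23014011]), 'tcp_rot': array([-4.97065104e-01, -3.10155277e+00,  2.97424414e-03]), 'contact_force': array([-0.77514257,  0.2761588 ,  0.07803858]), 'moment': array([0.05305901, 0.02649521, 0.02956063]), 'grip_force': 0.0, 'width': 0.08524549559995738}
```

View pics/top0.png

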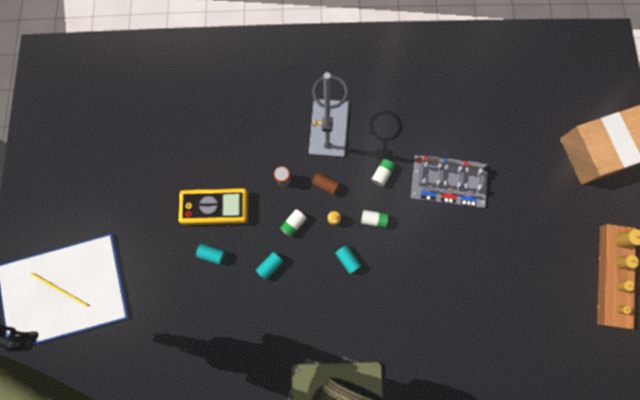

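View pics/scene0.png

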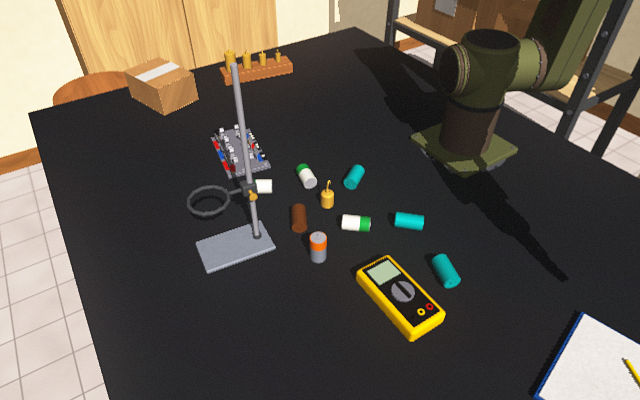

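The top view shows fresh cells near (383,172), (293,222) and (375,218), the holder at (450,181), the stand at (328,130), the grey cell at (282,174), the mass at (334,217) and the meter at (213,206). The scene view shows the same, with the third cell behind the stand rod. Next I measure.

```bash
cat > m.py <<'E'
from h import *
def cells(n,p,dep,zc=0.017):
    hsv=cv2.cvtColor(p,cv2.COLOR_BGR2HSV); h,s,v=cv2.split(hsv)
    g=((h>48)&(h<75)&(s>120)&(v>50)).astype(np.uint8)
    w=((s<60)&(v>130)).astype(np.uint8)
    out=[]
    k,l,st,c=cv2.connectedComponentsWithStats(g)
    for i in range(1,k):
        if st[i,4]<25: continue
        near=cv2.dilate((l==i).astype(np.uint8),np.ones((5,5)))
        kw,lw,sw,cw=cv2.connectedComponentsWithStats(w)
        ids=[j for j in np.unique(lw[near>0]) if j and 20<sw[j,4]<2500]
        if not ids: continue
        j=max(ids,key=lambda j:sw[j,4])
        m=((l==i)|(lw==j)).astype(np.uint8)
        out.append((c[i],cw[j],m))
    return out
E
python3 - <<'E'
from m import *
for n in("top","scene"):
    p=cv2.imread(f"pics/{n}0.png"); d=np.load(f"{n}0.npy"); C=cloud(n,d)
    for g,w,m in cells(n,p,d):
        G=plane(n,g,.025)[0];W=plane(n,w,.025)[0]
        P=C[m>0]; P=P[np.isfinite(P[:,2])&(P[:,2]>.02)]
        rr=cv2.minAreaRect(np.float32(P[:,:2]))
        a=np.degrees(np.arctan2(*(G-W)[1::-1]))
        print(n,g.round(1),w.round(1),m.sum(),"yaw",a.round(1),"rect",np.round(rr[0],4),np.round(rr[1],4),round(rr[2],1),"zmax",np.percentile(P[:,2],95).round(4))
p=cv2.imread("pics/top0.png"); q=cv2.resize(p[145:220,400:500],None,fx=7.5,fy=7.5,interpolation=cv2.INTER_CUBIC); cv2.imwrite("pics/hold.png",q)
C=cloud("top",np.load("top0.npy"))
for nm,uv in dict(spent=(282,174),mass=(334,217),rod=(326,75),base=(330,150),ring=(330,80),meter=(213,206),ringshadow=(385,125),brown=(325,183)).items(): print(nm,C[uv[1],uv[0]].round(3))
E
```

```text
top [386.7 163.9] [380.4 174.4] 300 yaw -32.8 rect [ 0.5515 -0.1291] [0.0311 0.0602] 56.6 zmax 0.036
top [382.6 219.6] [369.8 217.4] 329 yaw -101.6 rect [ 0.4366 -0.1019] [0.0587 0.0335] 79.0 zmax 0.0356
top [287.4 228.2] [295.2 218.2] 317 yaw 141.5 rect [0.4318 0.0933] [0.0327 0.0576] 49.9 zmax 0.0359
scene [301.1 167. ] [307.8 178.1] 325 yaw -101.0 rect [ 0.4391 -0.1008] [0.0628 0.0317] 80.4 zmax 0.0353
scene [364.2 223.6] [350.4 222. ] 419 yaw 138.5 rect [0.4357 0.0989] [0.0272 0.0581] 49.6 zmax 0.0353
spent [0.544 0.115 0.056]
mass [ 0.438 -0.006  0.045]
rod [0.629 0.007 0.398]
base [ 0.614 -0.002  0.013]
ring [ 0.812 -0.008 -0.001]
meter [0.473 0.283 0.04 ]
ringshadow [ 0.681 -0.145  0.003]
brown [0.523 0.013 0.037]
```

View pics/hold.png

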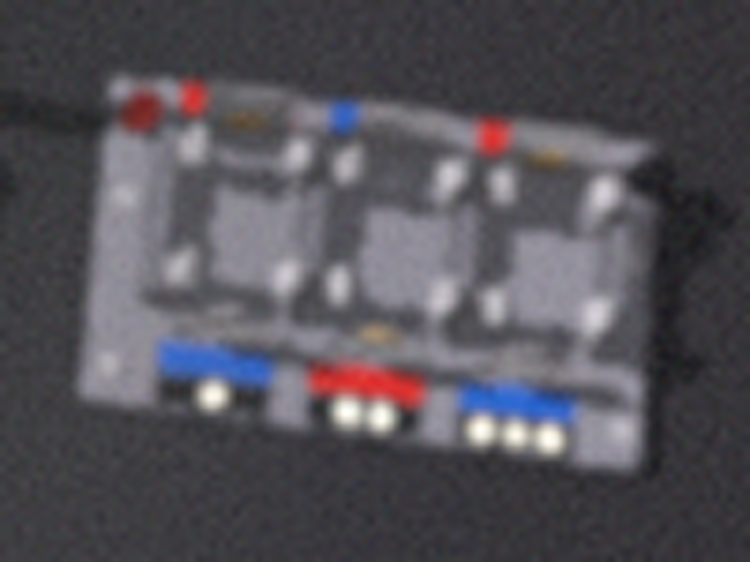

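The crop shows the holder with one dot at the left (bay one) and three at the right. The red terminal is at the top left, and each bay has four bright jaw lips, e.g. bay one at crop (193,145), (298,152), (180,267), (288,278). Next I refine the holder pose and the lengthwise cell centres.

Run:
```python
from m import *
p=cv2.imread("pics/top0.png")
L=np.array([[193,145],[298,152],[180,267],[288,278],[347,163],[450,178],[338,287],[441,297],[500,185],[604,193],[493,305],[597,315]],float)
big=cv2.resize(cv2.cvtColor(p,cv2.COLOR_BGR2GRAY)[145:220,400:500],None,fx=7.5,fy=7.5,interpolation=cv2.INTER_CUBIC).astype(float)
yy,xx=np.mgrid[0:big.shape[0],0:big.shape[1]]
def refine(c,r=15):
    for _ in range(3):
        w=np.where((xx-c[0])**2+(yy-c[1])**2<r*r,np.clip(big-140,0,None),0)
        if w.sum()>0: c=np.array([(w*xx).sum(),(w*yy).sum()])/w.sum()
    return c
px=lambda c:(np.array(c)+.5)/7.5-.5+[400,145]
lip=plane("top",px([refine(c) for c in L]),.048)[:,:2]
b=lip.reshape(3,4,2).mean(1); print("bays from lips",b.round(4).tolist())
yh=b[0]-b[2]; print("pitch",np.linalg.norm(yh)/2,"yaw",np.degrees(np.arctan2(yh[1],yh[0]))-90)
D=np.array([[212,396],[347,413],[381,416],[481,430],[515,434],[548,439]],float)
d=plane("top",px(D),.0125)[:,:2]; d=np.array([d[0],d[1:3].mean(0),d[3:].mean(0)]);print("dots",d.round(4).tolist())
v=d[0]-d[2];print(np.linalg.norm(v)/2,np.degrees(np.arctan2(v[1],v[0]))-90)
yaw=np.radians(-7.5)
C=cloud("top",np.load("top0.npy")); S=cloud("scene",np.load("scene0.npy"))
e=plane("top",px([[110,80],[80,395],[640,468]]),.012);print("base corners",e[:,:2].round(4).tolist())
T={"A":(.552,-.128,-33),"B":(.438,-.1015,-101.5),"C":(.434,.096,140)}
for k,(x,y,a) in T.items():
  for nm,cl in(("top",C),("scene",S)):
    P=cl.reshape(-1,3); P=P[np.isfinite(P[:,2])&(P[:,2]>.018)&(P[:,2]<.045)&(np.hypot(P[:,0]-x,P[:,1]-y)<.045)]
    if len(P)<30: continue
    u=np.array([np.cos(np.radians(a)),np.sin(np.radians(a))]); n=np.array([-u[1],u[0]])
    q=P[:,:2]-[x,y]; s=q@u; t=q@n; T_=P[:,2]>.030
    print(k,nm,len(P),"len",np.percentile(s,[1,99]).round(4),"side",np.percentile(t,[1,99]).round(4),"slope",np.degrees(np.polyfit(s,t,1)[0]).round(1),"ridge",t[T_].mean().round(4))
```

```text
bays from lips [[0.5397, -0.2444], [0.5317, -0.2942], [0.5243, -0.344]]
pitch 0.05038306130868701 yaw -8.780480565800445
dots [[0.4861, -0.2393], [0.4786, -0.289], [0.4705, -0.3382]]
0.05004272727194043 -8.949694347893669
base corners [[0.5952, -0.2131], [0.4877, -0.196], [0.4583, -0.3788]]
A top 334 len [-0.0298  0.0299] side [-0.0188  0.014 ] slope 1.5 ridge -0.0027
A scene 178 len [-0.0301  0.0093] side [-0.0094  0.0167] slope -0.5 ridge 0.0026
B top 344 len [-0.0284  0.0311] side [-0.0179  0.0151] slope -0.2 ridge -0.0015
B scene 267 len [-0.0313  0.029 ] side [-0.0151  0.0161] slope 3.0 ridge 0.0002
C top 347 len [-0.0283  0.0312] side [-0.0128  0.02  ] slope -0.6 ridge 0.0041
C scene 368 len [-0.0277  0.0318] side [-0.0159  0.0132] slope -0.7 ridge -0.0007
```

Run:
```python
from h import *
p=cv2.imread("pics/scene0.png"); cv2.imwrite("pics/hold2.png",cv2.resize(p[115:185,200:280],None,fx=8,fy=8,interpolation=cv2.INTER_CUBIC))
# predicted pixel of lips for the two candidates
i,r,t=cam("scene")
y=np.radians(-8.9); X=np.array([np.cos(y),np.sin(y)]);Y=np.array([-X[1],X[0]])
for o in([.5317,-.2942],[.5334,-.2967]):
    out=[]
    for P in [np.r_[np.array(o)-56*.001*X+k*.05*Y,.0125] for k in(1,0,-1)]+[np.r_[np.array(o)+a*X+b*Y,.012] for a,b in((.05,.092),(-.062,.092),(-.062,-.092),(.05,-.092))]+[np.r_[np.array(o)+.034*X+.084*Y,.033]]:
        c=r@P+t; s=c[:2]/c[2]; s=s*(1+i["k1"]*(s@s)); u=np.array([s[0]*i["fx"]+i["cx"],s[1]*i["fy"]+i["cy"]])
        out.append(((u-[200,115]+.5)*8-.5).round().astype(int).tolist())
    print(out)
```

```text
[[514, 327], [467, 245], [422, 168], [234, 486], [575, 396], [402, 104], [92, 177], [268, 405]]
[[506, 325], [459, 243], [414, 166], [226, 484], [566, 394], [395, 102], [85, 176], [260, 403]]
```

View pics/hold2.png

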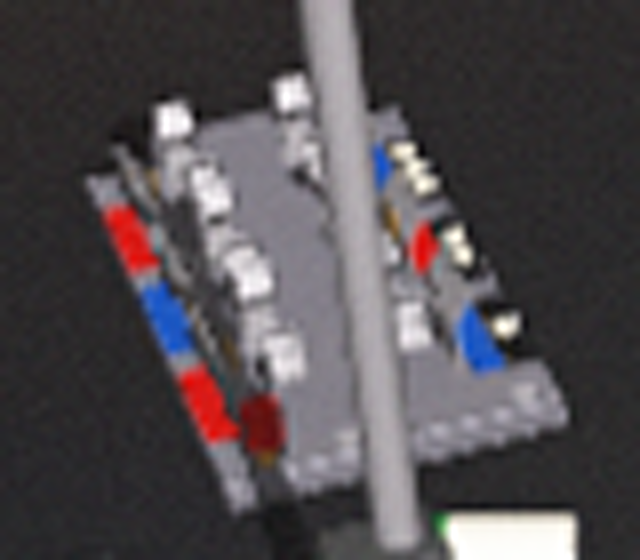

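The scene crop shows dots at (505,324), (457,247), (415,168) and the terminal top at (262,403). These fit holder origin (0.5334, -0.2967), yaw -8.9°. Starting to move.

```bash
cat > go.py <<'E'
import sys; from h import *
o=ctrl.get_obs(); R0=R.from_rotvec(o["tcp_rot"]); p=np.array(o["ee_pos"])
print("t",round(o["t"],2),"pos",p.round(4),"F",np.round(o["contact_force"],1),"w",round(o["width"],4),"q",np.degrees(o["q"]).round(0))
for a in sys.argv[1:]:
    x,y,z,w=map(float,a.split(",")); w=np.radians(w)
    Rt=R.from_matrix(np.c_[[np.cos(w),np.sin(w),0],[np.sin(w),-np.cos(w),0],[0,0,-1]])
    print(a,"shift",R0.inv().apply(np.array([x,y,z])-p).round(4).tolist(),"turn",np.degrees((R0.inv()*Rt).as_rotvec()).round(2).tolist())
E
python3 go.py .42,.05,.23,147 .552,-.128,.13,147.5
```

```text
t 0.1 pos [0.2029 0.6169 0.2301] F [-0.8  0.3  0.1] w 0.0852 q [67.  7. 95. -0. 78. -5.]
.42,.05,.23,147 shift [-0.3834, -0.4707, 0.001] turn [-0.11, 0.01, 14.79]
.552,-.128,.13,147.5 shift [-0.5644, -0.5983, 0.1012] turn [-0.11, 0.01, 14.29]
```

>>> drive_tool(rows=[[[-0.383,-0.471,0],[0,0,14.5],0.05],[[-0.383,-0.471,0],[0,0,14.5],0.05],[[-0.383,-0.471,0],[0,0,14.5],0.05],[[-0.383,-0.471,0],[0,0,14.5],0.05],[[-0.383,-0.471,0],[0,0,14.5],0.05],[[-0.383,-0.471,0],[0,0,14.5],0.05],[[-0.383,-0.471,0],[0,0,14.5],0.05],[[-0.383,-0.471,0],[0,0,14.5],0.05],[[-0.383,-0.471,0],[0,0,14.5],0.05],[[-0.383,-0.471,0],[0,0,14.5],0.05],[[-0.383,-0.471,0],[0,0,14.5],0.05],[[-0.383,-0.471,0],[0,0,14.5],0.05]], force=30)

```text
t: 1.1
ee_pos: [0.3814, 0.1484, 0.2311]
tcp_rot: [0.884, 3.014, 0.0]
contact_force: [1.1, -0.8, -0.2]
width: 0.05
grip_force: 0.0
```

```bash
python3 go.py .552,-.128,.08,147.5
```

```text
t 1.1 pos [0.3814 0.1484 0.2311] F [ 1.1 -0.8 -0.2] w 0.05 q [ 14. -26. 123.   0.  82. -44.]
.552,-.128,.08,147.5 shift [-0.2928, -0.1406, 0.1511] turn [0.02, 0.01, -0.18]
```

>>> drive_tool(rows=[[[-0.03,-0.015,0],[0,0,0],0.05],[[-0.07,-0.035,0],[0,0,0],0.05],[[-0.11,-0.053,0.01],[0,0,0],0.05],[[-0.15,-0.072,0.03],[0,0,0],0.05],[[-0.19,-0.09,0.05],[0,0,0],0.05],[[-0.22,-0.105,0.08],[0,0,0],0.05],[[-0.25,-0.12,0.11],[0,0,0],0.05],[[-0.275,-0.132,0.13],[0,0,0],0.05],[[-0.293,-0.141,0.145],[0,0,0],0.05],[[-0.293,-0.141,0.15],[0,0,0],0.05],[[-0.293,-0.141,0.15],[0,0,0],0.05],[[-0.293,-0.141,0.15],[0,0,0],0.05]])

```text
t: 2.1
ee_pos: [0.5512, -0.1263, 0.0806]
tcp_rot: [-0.885, -3.012, -0.001]
contact_force: [-0.3, 0.4, 0.3]
width: 0.0502
grip_force: 0.0
```

```bash
python3 go.py .552,-.128,.02,147.5 .552,-.128,.008,147.5; python3 -c "
from m import *
p,d=cams.snapshot('top'); cv2.imwrite('pics/c1.png',cv2.resize(p[130:240,320:460],None,fx=5,fy=5,interpolation=cv2.INTER_CUBIC))"
```

```text
t 2.1 pos [ 0.5512 -0.1263  0.0806] F [-0.3  0.4  0.3] w 0.0502 q [-18.   5. 112.   0.  63. -76.]
.552,-.128,.02,147.5 shift [-0.0017, -0.001, 0.0606] turn [-0.02, -0.12, -0.23]
.552,-.128,.008,147.5 shift [-0.0017, -0.001, 0.0726] turn [-0.02, -0.12, -0.23]
```

View pics/c1.png

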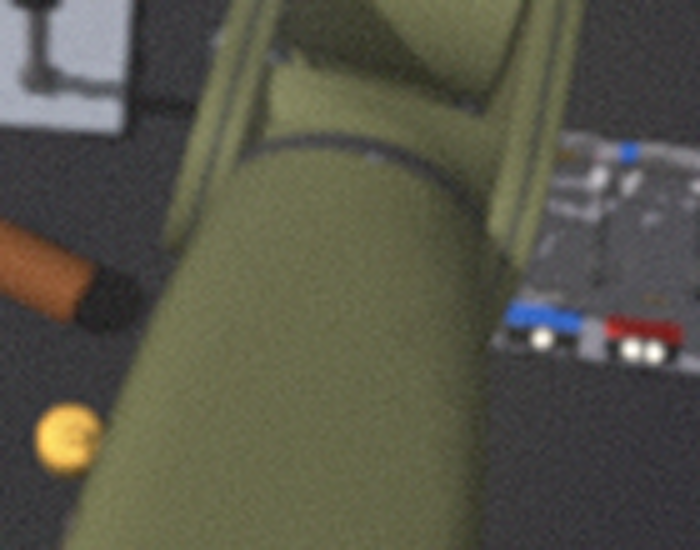

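The top view is blocked by the arm here, so I descend by feel.

>>> drive_tool(rows=[[[-0.0017,-0.001,0.02],[0,0,0],0.05],[[-0.0017,-0.001,0.04],[0,0,0],0.05],[[-0.0017,-0.001,0.052],[0,0,0],0.05],[[-0.0017,-0.001,0.06],[0,0,0],0.05],[[-0.0017,-0.001,0.065],[0,0,0],0.05],[[-0.0017,-0.001,0.07],[0,0,0],0.05],[[-0.0017,-0.001,0.073],[0,0,0],0.05],[[-0.0017,-0.001,0.073],[0,0,0],0.05]])

```text
t: 2.82
ee_pos: [0.5529, -0.1283, 0.0083]
tcp_rot: [0.884, 3.014, 0.0]
contact_force: [-1.3, -0.9, -0.5]
width: 0.0499
grip_force: 0.0
```

```bash
python3 go.py; python3 -c "
from m import *
p,d=cams.snapshot('scene'); cv2.imwrite('pics/c2.png',cv2.resize(p[120:230,200:340],None,fx=5,fy=5,interpolation=cv2.INTER_CUBIC))"
```

```text
t 2.82 pos [ 0.5529 -0.1283  0.0083] F [-1.3 -0.9 -0.5] w 0.0499 q [-18.  11. 114.   0.  55. -76.]
```

View pics/c2.png

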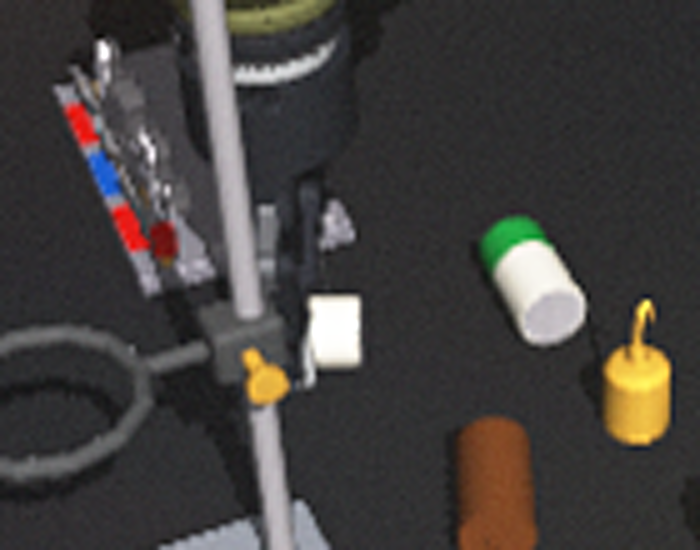

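The scene crop shows one finger behind cell A (crop ~(310,240)) and the front one at (310,370), so the fingers straddle the cell. Close and lift.

>>> drive_tool(rows=[[[0,0,0],[0,0,0],0.028],[[0,0,0],[0,0,0],0.028],[[0,0,0],[0,0,0],0.028],[[0,0,0],[0,0,0],0.028],[[0,0,0],[0,0,0],0.028],[[0,0,-0.02],[0,0,0],0.028],[[0,0,-0.05],[0,0,0],0.028],[[0,0,-0.08],[0,0,0],0.028],[[0,0,-0.11],[0,0,0],0.028],[[0,0,-0.12],[0,0,0],0.028],[[0,0,-0.12],[0,0,0],0.028]], force=40)

```text
t: 3.78
ee_pos: [0.5548, -0.129, 0.1315]
tcp_rot: [0.883, 3.008, -0.0]
contact_force: [0.7, -0.2, -2.1]
width: 0.0325
grip_force: 40.1
```

```bash
python3 go.py .5411,-.2473,.13,171.1; python3 -c "
from m import *
p,d=cams.snapshot('scene'); cv2.imwrite('pics/c3.png',cv2.resize(p[80:200,180:340],None,fx=5,fy=5,interpolation=cv2.INTER_CUBIC))
for g,w,m in cells('scene',p,d): print(g,w,m.sum())"
```

```text
t 3.78 pos [ 0.5548 -0.129   0.1315] F [ 0.7 -0.2 -2.1] w 0.0325 q [-18.   2. 110.   0.  68. -76.]
.5411,-.2473,.13,171.1 shift [-0.0524, -0.1069, 0.0017] turn [0.02, 0.37, -23.81]
[301.14864865 167.02702703] [307.7519685  178.12598425] 328
[364.21768707 223.55102041] [350.32258065 222.10394265] 426
```

>>> drive_tool(rows=[[[-0.013,-0.027,0],[0,0,-6],0.028],[[-0.026,-0.054,0],[0,0,-12],0.028],[[-0.04,-0.08,0],[0,0,-18],0.028],[[-0.0524,-0.107,0],[0,0,-23.8],0.028],[[-0.0524,-0.107,0],[0,0,-23.8],0.028],[[-0.0524,-0.107,0.02],[0,0,-23.8],0.028],[[-0.0524,-0.107,0.04],[0,0,-23.8],0.028],[[-0.0524,-0.107,0.055],[0,0,-23.8],0.028],[[-0.0524,-0.107,0.065],[0,0,-23.8],0.028],[[-0.0524,-0.107,0.065],[0,0,-23.8],0.028],[[-0.0524,-0.107,0.065],[0,0,-23.8],0.028]])

```text
t: 4.75
ee_pos: [0.538, -0.2458, 0.0613]
tcp_rot: [-0.244, -3.129, -0.003]
contact_force: [0.8, -0.0, -1.3]
width: 0.0327
grip_force: 40.3
```

```bash
python3 go.py .5411,-.2473,.046,171.1; python3 -c "
from m import *
p,d=cams.snapshot('scene'); cv2.imwrite('pics/c3.png',cv2.resize(p[90:190,190:310],None,fx=6,fy=6,interpolation=cv2.INTER_CUBIC))"
```

```text
t 4.75 pos [ 0.538  -0.2458  0.0613] F [ 0.8 -0.  -1.3] w 0.0327 q [ -30.    9.  109.    0.   61. -111.]
.5411,-.2473,.046,171.1 shift [-0.0034, -0.0011, 0.0153] turn [0.08, -0.2, -0.01]
```

View pics/c3.png

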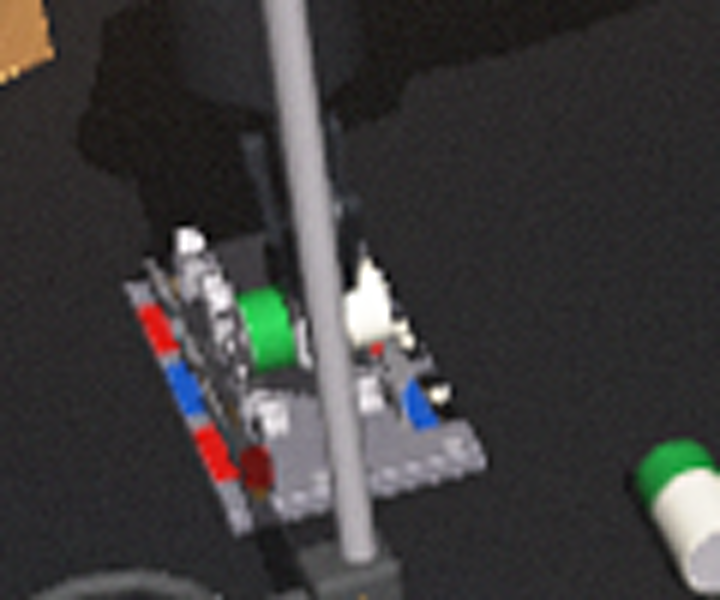

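The cell is held over bay one with the green end (crop (265,330)) towards the red mark. Lower to the jaws.

>>> drive_tool(rows=[[[-0.0034,-0.001,0],[0,0,0],0.028],[[-0.0034,-0.001,0.004],[0,0,0],0.028],[[-0.0034,-0.001,0.008],[0,0,0],0.028],[[-0.0034,-0.001,0.011],[0,0,0],0.028],[[-0.0034,-0.001,0.013],[0,0,0],0.028],[[-0.0034,-0.001,0.014],[0,0,0],0.028],[[-0.0034,-0.001,0.014],[0,0,0],0.028]])

```text
t: 5.38
ee_pos: [0.542, -0.2481, 0.0489]
tcp_rot: [-0.244, -3.131, -0.001]
contact_force: [0.8, 0.5, -1.6]
width: 0.0326
grip_force: 40.3
```

```bash
python3 go.py .5411,-.2473,.045,171.1
```

```text
t 5.38 pos [ 0.542  -0.2481  0.0489] F [ 0.8  0.5 -1.6] w 0.0326 q [ -30.   11.  109.    0.   60. -111.]
.5411,-.2473,.045,171.1 shift [0.001, 0.0006, 0.0039] turn [0.02, -0.04, -0.01]
```

>>> drive_tool(rows=[[[0.001,0.0006,0.001],[0,0,0],0.028],[[0.001,0.0006,0.002],[0,0,0],0.028],[[0.001,0.0006,0.003],[0,0,0],0.028],[[0.001,0.0006,0.004],[0,0,0],0.028],[[0.001,0.0006,0.0045],[0,0,0],0.028],[[0.001,0.0006,0.0045],[0,0,0],0.028]])

```text
t: 5.88
ee_pos: [0.5416, -0.2474, 0.0453]
tcp_rot: [0.244, 3.132, 0.0]
contact_force: [-1.2, 1.3, 2.7]
width: 0.0328
grip_force: 40.7
```

```bash
python3 go.py .5411,-.2473,.045,171.1; python3 -c "
from m import *
p,d=cams.snapshot('scene')
for g,w,m in cells('scene',p,d):
  if g[0]<290: print(g,w,m.sum(),plane('scene',[g,w],.053).round(4))"
```

```text
t 5.88 pos [ 0.5416 -0.2474  0.0453] F [-1.2  1.3  2.7] w 0.0328 q [ -30.   11.  109.    0.   60. -111.]
.5411,-.2473,.045,171.1 shift [0.0005, 0.0, 0.0003] turn [0.01, 0.01, -0.02]
[233.43181818 148.79545455] [244.89892295 136.29826015] 1295 [[ 0.558  -0.2524  0.053 ]
 [ 0.5095 -0.2867  0.053 ]]
```

The lift force changed by about 4 N, so the cell rests on the jaws. Release, rise, then look from the scene camera.

>>> drive_tool(rows=[[[0,0,0],[0,0,0],0.036],[[0,0,0],[0,0,0],0.04],[[0,0,0],[0,0,0],0.042],[[0,0,0],[0,0,0],0.042],[[0,0,-0.01],[0,0,0],0.042],[[0,0,-0.03],[0,0,0],0.042],[[0,0,-0.05],[0,0,0],0.042],[[0,0,-0.07],[0,0,0],0.03],[[0,0,-0.07],[0,0,0],0],[[0,0,-0.07],[0,0,0],0],[[0,0,-0.07],[0,0,0],0],[[0,0,-0.07],[0,0,0],0]])

```text
t: 6.93
ee_pos: [0.5405, -0.247, 0.1133]
tcp_rot: [-0.244, -3.13, -0.002]
contact_force: [0.1, 0.1, 0.3]
width: 0.0003
grip_force: 0.0
```

```bash
python3 go.py .5411,-.2473,.074,171.1 .5411,-.2473,.047,171.1; python3 -c "
from m import *
p,d=cams.snapshot('scene'); cv2.imwrite('pics/c4.png',cv2.resize(p[90:190,190:310],None,fx=6,fy=6,interpolation=cv2.INTER_CUBIC))
i,r,t=cam('scene')
y=np.radians(-8.9); X=np.array([np.cos(y),np.sin(y),0]);b=np.array([.5411,-.2473,.0535])
for s in(.030,.010,-.030):
  for dz in(.017,-.012):
    c=r@(b+s*X+[0,0,dz])+t; print(s,dz,((c[:2]/c[2]*[i['fx'],i['fy']]+[i['cx'],i['cy']]-[190,90]+.5)*6).round())"
```

```text
t 6.93 pos [ 0.5405 -0.247   0.1133] F [0.1 0.1 0.3] w 0.0003 q [ -30.    6.  108.   -0.   67. -111.]
.5411,-.2473,.074,171.1 shift [-0.0008, -0.0003, 0.0393] turn [0.05, -0.14, -0.01]
.5411,-.2473,.047,171.1 shift [-0.0008, -0.0003, 0.0663] turn [0.05, -0.14, -0.01]
0.03 0.017 [230. 332.]
0.03 -0.012 [240. 388.]
0.01 0.017 [277. 320.]
0.01 -0.012 [286. 377.]
-0.03 0.017 [370. 298.]
-0.03 -0.012 [376. 354.]
```

View pics/c4.png

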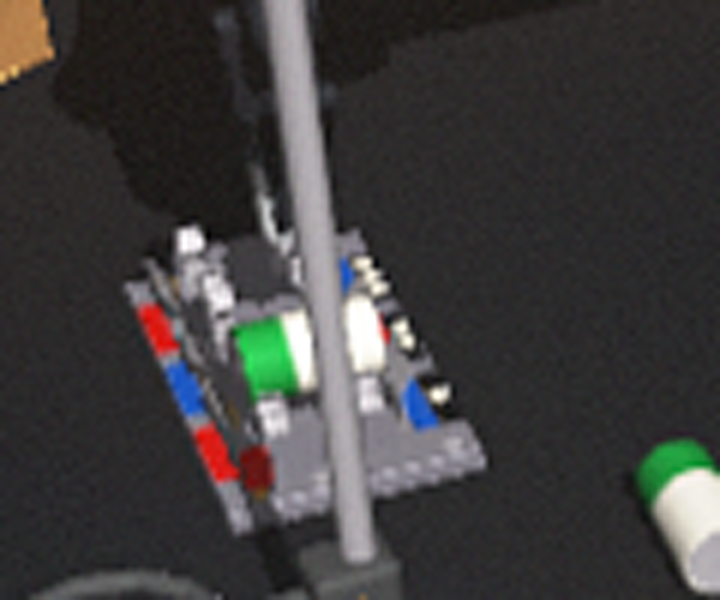

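The cell lies on bay one's jaws: green from x≈238 to 291, white end at 383, within about 1 mm of the predicted edges. Press.

>>> drive_tool(rows=[[[-0.0008,-0.0003,0.025],[0,0,0],0],[[-0.0008,-0.0003,0.037],[0,0,0],0],[[-0.0008,-0.0003,0.042],[0,0,0],0],[[-0.0008,-0.0003,0.046],[0,0,0],0],[[-0.0008,-0.0003,0.05],[0,0,0],0],[[-0.0008,-0.0003,0.054],[0,0,0],0],[[-0.0008,-0.0003,0.058],[0,0,0],0],[[-0.0008,-0.0003,0.062],[0,0,0],0],[[-0.0008,-0.0003,0.065],[0,0,0],0],[[-0.0008,-0.0003,0.067],[0,0,0],0],[[-0.0008,-0.0003,0.067],[0,0,0],0],[[-0.0008,-0.0003,0.067],[0,0,0],0]])

```text
t: 7.98
ee_pos: [0.5416, -0.2476, 0.0471]
tcp_rot: [-0.244, -3.131, -0.001]
contact_force: [0.6, -0.8, 0.2]
width: 0.0003
grip_force: 0.0
```

```bash
python3 go.py .5411,-.2473,.046,171.1
```

```text
t 7.98 pos [ 0.5416 -0.2476  0.0471] F [ 0.6 -0.8  0.2] w 0.0003 q [ -30.   11.  109.   -0.   60. -111.]
.5411,-.2473,.046,171.1 shift [0.0006, 0.0002, 0.0011] turn [0.03, -0.08, -0.01]
```

>>> drive_tool(rows=[[[0.0006,0,0.001],[0,0,0],0],[[0.0006,0,0.0025],[0,0,0],0],[[0.0006,0,0.0035],[0,0,0],0],[[0.0006,0,0.0035],[0,0,0],0]])

```text
t: 8.32
ee_pos: [0.5416, -0.248, 0.0459]
tcp_rot: [-0.244, -3.132, -0.0]
contact_force: [-3.4, 1.8, 8.7]
width: 0.0001
grip_force: 4.1
```

```bash
python3 go.py .5411,-.2473,.16,171.1 .4316,.0958,.16,139.5
```

```text
t 8.32 pos [ 0.5416 -0.248   0.0459] F [-3.4  1.8  8.7] w 0.0001 q [ -30.   11.  109.   -0.   60. -111.]
.5411,-.2473,.16,171.1 shift [0.0007, 0.0006, -0.1141] turn [-0.0, -0.03, -0.0]
.4316,.0958,.16,139.5 shift [0.162, 0.3226, -0.1141] turn [-0.01, -0.03, 31.6]
```

Contact at 45.9 mm with 8.7 N means the cell is home. On to cell C.

>>> drive_tool(rows=[[[0,0,-0.04],[0,0,0],0],[[0,0,-0.08],[0,0,0],0.05],[[0.005,0.01,-0.114],[0,0,3],0.05],[[0.02,0.04,-0.114],[0,0,7],0.05],[[0.037,0.075,-0.114],[0,0,12],0.05],[[0.055,0.11,-0.114],[0,0,17],0.05],[[0.073,0.147,-0.114],[0,0,22],0.05],[[0.091,0.182,-0.114],[0,0,27],0.05],[[0.109,0.218,-0.114],[0,0,31.6],0.05],[[0.127,0.253,-0.114],[0,0,31.6],0.05],[[0.145,0.289,-0.114],[0,0,31.6],0.05],[[0.162,0.3226,-0.114],[0,0,31.6],0.05]])

```text
t: 9.32
ee_pos: [0.4304, 0.0977, 0.1585]
tcp_rot: [1.088, 2.947, 0.001]
contact_force: [0.3, 0.2, 0.5]
width: 0.0498
grip_force: 0.0
```

```bash
python3 go.py .4316,.0958,.07,139.5
python3 - <<'E'
from m import *
p,d=cams.snapshot('top'); C=cloud('top',d)
for g,w,m in cells('top',p,d):
    P=C[m>0]; P=P[np.isfinite(P[:,2])]; print(g.round(1),w.round(1),m.sum(),P.mean(0).round(4),np.percentile(P[:,2],[50,95]).round(4),plane('top',[g,w],.04)[:,:2].round(4).tolist())
E
```

```text
t 9.32 pos [0.4304 0.0977 0.1585] F [0.3 0.2 0.5] w 0.0498 q [  6. -17. 125.   0.  73. -44.]
.4316,.0958,.07,139.5 shift [-0.0021, -0.0007, 0.0885] turn [0.04, 0.03, -0.02]
[431.9 163.5] [423.  178.3] 599 [ 0.5342 -0.2295  0.028 ] [0.0323 0.0476] [[0.5647, -0.2496], [0.5278, -0.2248]]
[382.5 219.5] [370.3 216.9] 305 [ 0.4361 -0.1027  0.0303] [0.0311 0.036 ] [[0.4296, -0.1214], [0.4365, -0.0927]]
[285.5 226.1] [291.4 222.9] 110 [0.4165 0.0992 0.083 ] [0.0326 0.2349] [[0.42, 0.1094], [0.4271, 0.0953]]
```

>>> drive_tool(rows=[[[-0.0021,-0.0007,0.02],[0,0,0],0.05],[[-0.0021,-0.0007,0.05],[0,0,0],0.05],[[-0.0021,-0.0007,0.08],[0,0,0],0.05],[[-0.0021,-0.0007,0.105],[0,0,0],0.05],[[-0.0021,-0.0007,0.125],[0,0,0],0.05],[[-0.0021,-0.0007,0.138],[0,0,0],0.05],[[-0.0021,-0.0007,0.146],[0,0,0],0.05],[[-0.0021,-0.0007,0.15],[0,0,0],0.05],[[-0.0021,-0.0007,0.151],[0,0,0],0.05],[[-0.0021,-0.0007,0.151],[0,0,0],0.05]])

```text
t: 10.2
ee_pos: [0.4332, 0.0941, 0.0079]
tcp_rot: [1.087, 2.946, 0.001]
contact_force: [0.5, -0.5, 0.2]
width: 0.0502
grip_force: 0.0
```

```bash
python3 go.py .4316,.0958,.008,139.5;python3 -c "
from m import *
p,d=cams.snapshot('scene'); cv2.imwrite('pics/c5.png',cv2.resize(p[140:260,280:420],None,fx=5,fy=5,interpolation=cv2.INTER_CUBIC))"
```

```text
t 10.2 pos [0.4332 0.0941 0.0079] F [ 0.5 -0.5  0.2] w 0.0502 q [  5.  -4. 130.   0.  54. -44.]
.4316,.0958,.008,139.5 shift [0.0023, 0.0003, -0.0001] turn [0.04, 0.04, -0.01]
```

View pics/c5.png

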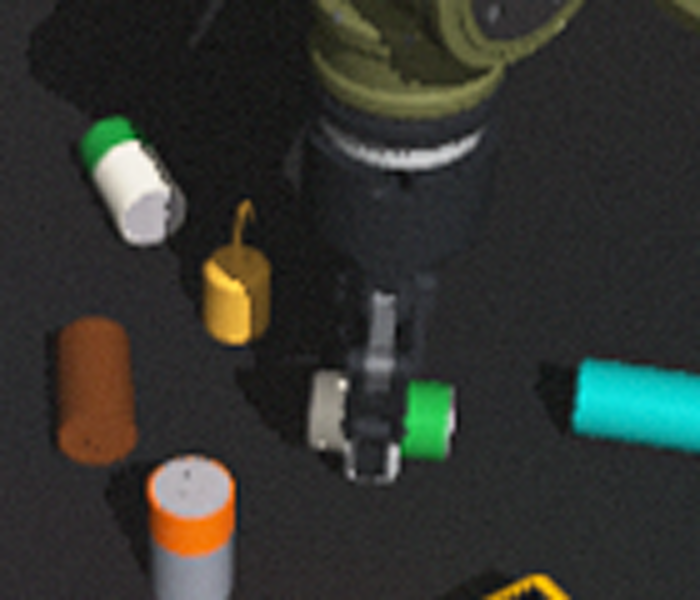

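The fingers straddle cell C: its ends are at crop x=310 and 455, the finger at 375, so about 2 mm towards + is right. Shift, close and lift.

>>> drive_tool(rows=[[[0.002,0.0003,0],[0,0,0],0.05],[[0.002,0.0003,0],[0,0,0],0.028],[[0.002,0.0003,0],[0,0,0],0.028],[[0.002,0.0003,0],[0,0,0],0.028],[[0.002,0.0003,0],[0,0,0],0.028],[[0.002,0.0003,0],[0,0,0],0.028],[[0.002,0.0003,-0.02],[0,0,0],0.028],[[0.002,0.0003,-0.05],[0,0,0],0.028],[[0.002,0.0003,-0.09],[0,0,0],0.028],[[0.002,0.0003,-0.13],[0,0,0],0.028],[[0.002,0.0003,-0.14],[0,0,0],0.028],[[0.002,0.0003,-0.14],[0,0,0],0.028]])

```text
t: 11.25
ee_pos: [0.434, 0.0959, 0.1516]
tcp_rot: [1.085, 2.94, 0.006]
contact_force: [0.6, 0.4, -1.8]
width: 0.033
grip_force: 40.6
```

```bash
python3 go.py .5334,-.2967,.14,171.1
```

```text
t 11.25 pos [0.434  0.0959 0.1516] F [ 0.6  0.4 -1.8] w 0.033 q [  6. -17. 125.  -0.  72. -44.]
.5334,-.2967,.14,171.1 shift [-0.3305, -0.234, 0.0122] turn [0.25, 0.44, -31.6]
```

>>> drive_tool(rows=[[[-0.025,-0.018,0],[0,0,-3],0.028],[[-0.055,-0.039,0],[0,0,-6],0.028],[[-0.085,-0.06,0],[0,0,-9],0.028],[[-0.115,-0.081,0],[0,0,-12],0.028],[[-0.145,-0.103,0],[0,0,-15],0.028],[[-0.175,-0.124,0],[0,0,-18],0.028],[[-0.205,-0.145,0],[0,0,-21],0.028],[[-0.235,-0.166,0],[0,0,-24],0.028],[[-0.265,-0.188,0],[0,0,-27],0.028],[[-0.295,-0.209,0],[0,0,-30],0.028],[[-0.32,-0.226,0.005],[0,0,-31.6],0.028],[[-0.3305,-0.234,0.01],[0,0,-31.6],0.028]])

```text
t: 12.25
ee_pos: [0.5299, -0.2999, 0.1341]
tcp_rot: [-0.247, -3.129, -0.001]
contact_force: [-0.7, 0.8, -1.1]
width: 0.0324
grip_force: 40.5
```

```bash
python3 go.py .5334,-.2967,.06,171.1
```

```text
t 12.25 pos [ 0.5299 -0.2999  0.1341] F [-0.7  0.8 -1.1] w 0.0324 q [ -35.    7.  105.   -0.   69. -116.]
.5334,-.2967,.06,171.1 shift [-0.0032, 0.0036, 0.0741] turn [0.03, -0.16, -0.12]
```

>>> drive_tool(rows=[[[-0.0032,0.0036,0.01],[0,0,0],0.028],[[-0.0032,0.0036,0.03],[0,0,0],0.028],[[-0.0032,0.0036,0.05],[0,0,0],0.028],[[-0.0032,0.0036,0.065],[0,0,0],0.028],[[-0.0032,0.0036,0.072],[0,0,0],0.028],[[-0.0032,0.0036,0.076],[0,0,0],0.028],[[-0.0032,0.0036,0.078],[0,0,0],0.028],[[-0.0032,0.0036,0.078],[0,0,0],0.028]])

```text
t: 12.92
ee_pos: [0.5343, -0.2933, 0.0591]
tcp_rot: [-0.243, -3.132, -0.0]
contact_force: [0.3, 1.0, -1.7]
width: 0.0326
grip_force: 40.5
```

```bash
python3 go.py .5334,-.2967,.045,171.1
```

```text
t 12.92 pos [ 0.5343 -0.2933  0.0591] F [ 0.3  1.  -1.7] w 0.0326 q [ -34.   11.  107.    0.   61. -115.]
.5334,-.2967,.045,171.1 shift [0.0003, -0.0034, 0.0141] turn [0.01, -0.02, 0.01]
```

>>> drive_tool(rows=[[[0.0003,-0.0034,0],[0,0,0],0.028],[[0.0003,-0.0034,0.003],[0,0,0],0.028],[[0.0003,-0.0034,0.006],[0,0,0],0.028],[[0.0003,-0.0034,0.009],[0,0,0],0.028],[[0.0003,-0.0034,0.011],[0,0,0],0.028],[[0.0003,-0.0034,0.011],[0,0,0],0.028]])

```text
t: 13.42
ee_pos: [0.533, -0.297, 0.0476]
tcp_rot: [-0.244, -3.131, -0.001]
contact_force: [-0.3, 0.5, -1.9]
width: 0.0327
grip_force: 40.5
```

```bash
python3 go.py .5334,-.2967,.045,171.1
```

```text
t 13.42 pos [ 0.533  -0.297   0.0476] F [-0.3  0.5 -1.9] w 0.0327 q [ -34.   12.  107.    0.   60. -115.]
.5334,-.2967,.045,171.1 shift [-0.0004, 0.0003, 0.0026] turn [0.03, -0.06, -0.01]
```

>>> drive_tool(rows=[[[0,0,0.001],[0,0,0],0.028],[[0,0,0.002],[0,0,0],0.028],[[0,0,0.003],[0,0,0],0.028],[[0,0,0.003],[0,0,0],0.028]])

```text
t: 13.75
ee_pos: [0.5335, -0.2971, 0.0453]
tcp_rot: [0.244, 3.132, 0.0]
contact_force: [0.2, -0.0, -1.7]
width: 0.0327
grip_force: 40.7
```

>>> drive_tool(rows=[[[0,0,0.0007],[0,0,0],0.028],[[0,0,0.0014],[0,0,0],0.028],[[0,0,0.0014],[0,0,0],0.028]])

```text
t: 14.0
ee_pos: [0.5339, -0.2969, 0.0445]
tcp_rot: [0.244, 3.131, 0.001]
contact_force: [-0.6, 2.9, 2.1]
width: 0.0327
grip_force: 41.0
```

>>> drive_tool(rows=[[[0,0,0],[0,0,0],0.036],[[0,0,0],[0,0,0],0.04],[[0,0,0],[0,0,0],0.042],[[0,0,0],[0,0,0],0.042],[[0,0,-0.01],[0,0,0],0.042],[[0,0,-0.03],[0,0,0],0.042],[[0,0,-0.05],[0,0,0],0.042],[[0,0,-0.07],[0,0,0],0.03],[[0,0,-0.07],[0,0,0],0],[[0,0,-0.07],[0,0,0],0],[[0,0,-0.07],[0,0,0],0],[[0,0,-0.07],[0,0,0],0]])

```text
t: 15.0
ee_pos: [0.5325, -0.2967, 0.1123]
tcp_rot: [-0.244, -3.13, -0.002]
contact_force: [0.2, 0.2, 0.1]
width: 0.0001
grip_force: 0.0
```

```bash
cat > chk.py <<'E'
import sys; from m import *
k=int(sys.argv[1]); y=np.radians(-8.9); X=np.array([np.cos(y),np.sin(y)]);Y=np.array([-X[1],X[0]]); o=np.array([.5334,-.2967])
p,d=cams.snapshot('scene'); cv2.imwrite(f'pics/chk{k}.png',p); C=cloud('scene',d)
h,s,v=cv2.split(cv2.cvtColor(p,cv2.COLOR_BGR2HSV))
G=(h>48)&(h<75)&(s>120)&(v>40); W=(s<70)&(v>110)
q=C[...,:2]-o; hx=q@X; hy=q@Y; z=C[...,2]
B=np.isfinite(z)&(abs(hx)<.05)&(z>.03)
for b,c in((1,.05),(2,0),(3,-.05)):
    for nm,M in(("green",G),("white",W)):
        m=M&B&(abs(hy-c)<.022)&(z>(.04 if b<k else .052))
        if m.sum()>5: print("bay",b,nm,m.sum(),"x",np.percentile(hx[m],[2,98]).round(4),"y",np.median(hy[m]-c).round(4),"z top",np.percentile(z[m],[50,95]).round(4))
E
python3 chk.py 2;python3 go.py .5334,-.2967,.046,171.1
```

```text
bay 1 green 33 x [0.0139 0.0316] y 0.0069 z top [0.0455 0.0484]
bay 1 white 180 x [-0.0265  0.0257] y -0.0028 z top [0.0476 0.2923]
bay 2 green 12 x [-0.0109 -0.0078] y 0.0098 z top [0.0684 0.071 ]
bay 2 white 192 x [-0.0109  0.0295] y 0.0113 z top [0.0674 0.2875]
t 15.05 pos [ 0.5325 -0.2966  0.1122] F [-0.8 -1.  -0.4] w 0.0 q [ -34.    8.  106.   -0.   67. -115.]
.5334,-.2967,.046,171.1 shift [-0.001, -0.0, 0.0662] turn [0.07, -0.15, -0.01]
```

The cell is centred to about 1 mm (white from -10.9 to +29.5 mm, against -10 to +30 expected). Press.

>>> drive_tool(rows=[[[-0.001,0,0.025],[0,0,0],0],[[-0.001,0,0.036],[0,0,0],0],[[-0.001,0,0.041],[0,0,0],0],[[-0.001,0,0.045],[0,0,0],0],[[-0.001,0,0.049],[0,0,0],0],[[-0.001,0,0.053],[0,0,0],0],[[-0.001,0,0.057],[0,0,0],0],[[-0.001,0,0.061],[0,0,0],0],[[-0.001,0,0.065],[0,0,0],0],[[-0.001,0,0.068],[0,0,0],0],[[-0.001,0,0.069],[0,0,0],0],[[-0.001,0,0.069],[0,0,0],0]])

```text
t: 16.05
ee_pos: [0.5342, -0.2974, 0.0459]
tcp_rot: [-0.244, -3.131, -0.001]
contact_force: [-3.2, 1.4, 9.4]
width: 0.0
grip_force: 4.5
```

```bash
python3 go.py .438,-.1015,.14,78.5
```

```text
t 16.05 pos [ 0.5342 -0.2974  0.0459] F [-3.2  1.4  9.4] w 0.0 q [ -34.   13.  107.   -0.   60. -115.]
.438,-.1015,.14,78.5 shift [0.1255, 0.1787, -0.0939] turn [-0.06, -0.08, 92.6]
```

Home in bay two as well (contact at 45.9 mm). On to cell B.

>>> drive_tool(rows=[[[0,0,-0.04],[0,0,0],0],[[0,0,-0.08],[0,0,7],0.05],[[0.005,0.008,-0.1],[0,0,14],0.05],[[0.02,0.028,-0.1],[0,0,21],0.05],[[0.035,0.05,-0.1],[0,0,28],0.05],[[0.05,0.071,-0.1],[0,0,35],0.05],[[0.065,0.093,-0.1],[0,0,42],0.05],[[0.08,0.114,-0.1],[0,0,49],0.05],[[0.095,0.135,-0.1],[0,0,56],0.05],[[0.11,0.157,-0.1],[0,0,63],0.05],[[0.12,0.171,-0.1],[0,0,70],0.05],[[0.1255,0.1787,-0.1],[0,0,77],0.05]])

```text
t: 17.05
ee_pos: [0.4366, -0.0995, 0.1438]
tcp_rot: [-2.145, -2.293, 0.001]
contact_force: [0.6, 0.2, 0.3]
width: 0.0501
grip_force: 0.0
```

>>> drive_tool(rows=[[[0,0,0],[0,0,7],0.05],[[0,0,0],[0,0,14],0.05],[[0,0,0],[0,0,15.6],0.05],[[0,0,0],[0,0,15.6],0.05],[[0,0,0],[0,0,15.6],0.05]])

```text
t: 17.47
ee_pos: [0.4378, -0.1013, 0.1444]
tcp_rot: [-2.431, -1.988, 0.001]
contact_force: [0.0, 0.6, 0.5]
width: 0.0499
grip_force: 0.0
```

```bash
python3 go.py .438,-.1015,.008,78.5; python3 chk.py 3
```

```text
t 17.47 pos [ 0.4378 -0.1013  0.1444] F [0.  0.6 0.5] w 0.0499 q [-20. -15. 124.  -0.  71.  -8.]
.438,-.1015,.008,78.5 shift [-0.0002, 0.0004, 0.1364] turn [-0.06, -0.01, 0.05]
bay 1 green 32 x [0.014  0.0315] y 0.0079 z top [0.0446 0.0473]
bay 1 white 96 x [-0.0396  0.0278] y 0.0069 z top [0.0446 0.0479]
bay 2 green 15 x [-0.0115 -0.0051] y 0.0077 z top [0.0456 0.0476]
bay 2 white 107 x [-0.0148  0.033 ] y 0.0055 z top [0.0445 0.0476]
```

>>> drive_tool(rows=[[[0,0,0.03],[0,0,0],0.05],[[0,0,0.06],[0,0,0],0.05],[[0,0,0.09],[0,0,0],0.05],[[0,0,0.11],[0,0,0],0.05],[[0,0,0.123],[0,0,0],0.05],[[0,0,0.131],[0,0,0],0.05],[[0,0,0.135],[0,0,0],0.05],[[0,0,0.136],[0,0,0],0.05],[[0,0,0.136],[0,0,0],0.05]])

```text
t: 18.27
ee_pos: [0.4387, -0.1016, 0.0095]
tcp_rot: [2.432, 1.987, 0.001]
contact_force: [0.3, -0.9, 0.2]
width: 0.0498
grip_force: 0.0
```

```bash
python3 go.py .438,-.1015,.008,78.5; python3 -c "
from m import *
p,d=cams.snapshot('scene'); cv2.imwrite('pics/c6.png',cv2.resize(p[130:230,250:390],None,fx=5,fy=5,interpolation=cv2.INTER_CUBIC))"
```

```text
t 18.27 pos [ 0.4387 -0.1016  0.0095] F [ 0.3 -0.9  0.2] w 0.0498 q [-20.  -4. 129.  -0.  55.  -8.]
.438,-.1015,.008,78.5 shift [-0.0, -0.0007, 0.0015] turn [0.05, 0.01, 0.0]
```

View pics/c6.png

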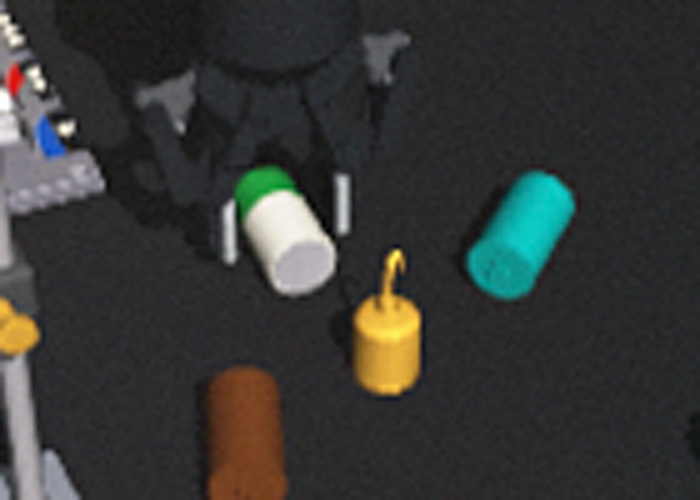

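The pads at crop (230,232) and (343,205) straddle cell B about its middle (285,222). Grip and lift.

>>> drive_tool(rows=[[[0,0,0.0005],[0,0,0],0.028],[[0,0,0.0005],[0,0,0],0.028],[[0,0,0.0005],[0,0,0],0.028],[[0,0,0.0005],[0,0,0],0.028],[[0,0,0.0005],[0,0,0],0.028],[[0,0,-0.02],[0,0,0],0.028],[[0,0,-0.05],[0,0,0],0.028],[[0,0,-0.09],[0,0,0],0.028],[[0,0,-0.13],[0,0,0],0.028],[[0,0,-0.13],[0,0,0],0.028],[[0,0,-0.13],[0,0,0],0.028]])

```text
t: 19.23
ee_pos: [0.4399, -0.102, 0.1419]
tcp_rot: [2.429, 1.984, 0.005]
contact_force: [-0.2, 0.7, -2.1]
width: 0.0323
grip_force: 40.5
```

```bash
python3 go.py .5257,-.3461,.13,171.1
```

```text
t 19.23 pos [ 0.4399 -0.102   0.1419] F [-0.2  0.7 -2.1] w 0.0323 q [-20. -15. 124.   0.  70.  -8.]
.5257,-.3461,.13,171.1 shift [-0.222, 0.1326, 0.013] turn [0.24, 0.34, -92.61]
```

>>> drive_tool(rows=[[[-0.01,0.006,0],[0,0,-7],0.028],[[-0.03,0.018,0],[0,0,-14],0.028],[[-0.052,0.031,0],[0,0,-21],0.028],[[-0.075,0.045,0],[0,0,-28],0.028],[[-0.098,0.059,0],[0,0,-35],0.028],[[-0.12,0.072,0],[0,0,-42],0.028],[[-0.142,0.085,0],[0,0,-49],0.028],[[-0.165,0.099,0],[0,0,-56],0.028],[[-0.187,0.112,0],[0,0,-63],0.028],[[-0.207,0.124,0],[0,0,-70],0.028],[[-0.219,0.131,0],[0,0,-77],0.028],[[-0.222,0.1326,0],[0,0,-84],0.028]])

```text
t: 20.23
ee_pos: [0.5229, -0.3468, 0.1356]
tcp_rot: [-0.471, -3.102, -0.002]
contact_force: [0.2, 1.2, -0.9]
width: 0.0323
grip_force: 40.5
```

>>> drive_tool(rows=[[[0,0,0],[0,0,-7],0.028],[[0,0,0],[0,0,-8.6],0.028],[[0,0,0.02],[0,0,-8.6],0.028],[[0,0,0.05],[0,0,-8.6],0.028],[[0,0,0.07],[0,0,-8.6],0.028],[[0,0,0.077],[0,0,-8.6],0.028],[[0,0,0.08],[0,0,-8.6],0.028],[[0,0,0.08],[0,0,-8.6],0.028],[[0,0,0.08],[0,0,-8.6],0.028]])

```text
t: 20.98
ee_pos: [0.5242, -0.3458, 0.0596]
tcp_rot: [0.244, 3.131, -0.001]
contact_force: [0.3, 0.1, -0.9]
width: 0.0322
grip_force: 40.4
```

```bash
python3 go.py .5257,-.3461,.0475,171.1
```

```text
t 20.98 pos [ 0.5242 -0.3458  0.0596] F [ 0.3  0.1 -0.9] w 0.0322 q [ -38.   14.  105.    0.   62. -119.]
.5257,-.3461,.0475,171.1 shift [-0.0015, -0.0001, 0.0121] turn [-0.03, 0.06, -0.01]
```

>>> drive_tool(rows=[[[-0.0015,0,0.003],[0,0,0],0.028],[[-0.0015,0,0.006],[0,0,0],0.028],[[-0.0015,0,0.009],[0,0,0],0.028],[[-0.0015,0,0.011],[0,0,0],0.028],[[-0.0015,0,0.012],[0,0,0],0.028],[[-0.0015,0,0.012],[0,0,0],0.028],[[-0.0015,0,0.012],[0,0,0],0.028]])

```text
t: 21.57
ee_pos: [0.5252, -0.3456, 0.0469]
tcp_rot: [-0.244, -3.132, -0.0]
contact_force: [0.8, -0.0, -0.6]
width: 0.0323
grip_force: 40.4
```

>>> drive_tool(rows=[[[0,0,0.0008],[0,0,0],0.028],[[0,0,0.0016],[0,0,0],0.028],[[0,0,0.0016],[0,0,0],0.028]])

```text
t: 21.82
ee_pos: [0.5255, -0.3459, 0.0459]
tcp_rot: [0.244, 3.132, -0.001]
contact_force: [-1.8, -0.1, 1.3]
width: 0.0326
grip_force: 40.7
```

>>> drive_tool(rows=[[[0,0,0.0005],[0,0,0],0.036],[[0,0,0.0005],[0,0,0],0.04],[[0,0,0],[0,0,0],0.042],[[0,0,0],[0,0,0],0.042],[[0,0,-0.01],[0,0,0],0.042],[[0,0,-0.03],[0,0,0],0.042],[[0,0,-0.05],[0,0,0],0.042],[[0,0,-0.07],[0,0,0],0.03],[[0,0,-0.07],[0,0,0],0],[[0,0,-0.07],[0,0,0],0],[[0,0,-0.07],[0,0,0],0],[[0,0,-0.07],[0,0,0],0]])

```text
t: 22.82
ee_pos: [0.5244, -0.3449, 0.1137]
tcp_rot: [-0.244, -3.13, -0.002]
contact_force: [-0.7, 1.0, -0.8]
width: -0.0005
grip_force: 0.0
```

```bash
python3 chk.py 3;python3 go.py .5257,-.3461,.046,171.1
```

```text
bay 1 green 31 x [0.0148 0.0318] y 0.0064 z top [0.0452 0.0473]
bay 1 white 98 x [-0.0401  0.0256] y 0.0061 z top [0.0441 0.0481]
bay 2 green 14 x [-0.0118 -0.0059] y 0.0081 z top [0.0449 0.046 ]
bay 2 white 199 x [-0.0161  0.0323] y 0.0001 z top [0.0475 0.2927]
bay 3 green 71 x [0.0124 0.0297] y 0.0128 z top [0.0645 0.0712]
bay 3 white 165 x [-0.021  0.031] y 0.0114 z top [0.0674 0.2843]
t 22.87 pos [ 0.5244 -0.345   0.1135] F [-0.5 -0.4 -0.1] w 0.0003 q [ -38.   10.  103.   -0.   67. -119.]
.5257,-.3461,.046,171.1 shift [-0.0017, -0.001, 0.0675] turn [0.08, -0.15, -0.01]
```

Green spans 12.4 to 29.7 mm, so the cell is well placed. Press.

>>> drive_tool(rows=[[[-0.0014,-0.0008,0.025],[0,0,0],0],[[-0.0014,-0.0008,0.037],[0,0,0],0],[[-0.0014,-0.0008,0.042],[0,0,0],0],[[-0.0014,-0.0008,0.046],[0,0,0],0],[[-0.0014,-0.0008,0.05],[0,0,0],0],[[-0.0014,-0.0008,0.054],[0,0,0],0],[[-0.0014,-0.0008,0.058],[0,0,0],0],[[-0.0014,-0.0008,0.062],[0,0,0],0],[[-0.0014,-0.0008,0.066],[0,0,0],0],[[-0.0014,-0.0008,0.069],[0,0,0],0],[[-0.0014,-0.0008,0.07],[0,0,0],0],[[-0.0014,-0.0008,0.07],[0,0,0],0]])

```text
t: 23.87
ee_pos: [0.5263, -0.3466, 0.0459]
tcp_rot: [-0.244, -3.131, -0.001]
contact_force: [-2.1, 1.5, 7.8]
width: -0.0002
grip_force: 3.5
```

>>> drive_tool(rows=[[[0,0,-0.03],[0,0,0],0],[[0,0,-0.06],[0,0,0],0],[[0,0,-0.09],[0,0,0],0],[[0.04,0,-0.12],[0,0,0],0],[[0.07,0.03,-0.12],[0,0,0],0],[[0.1,0.06,-0.12],[0,0,0],0],[[0.12,0.09,-0.12],[0,0,0],0],[[0.12,0.13,-0.12],[0,0,0],0],[[0.12,0.16,-0.12],[0,0,0],0],[[0.12,0.18,-0.12],[0,0,0],0],[[0.12,0.18,-0.12],[0,0,0],0],[[0.12,0.18,-0.12],[0,0,0],0]])

```text
t: 24.87
ee_pos: [0.4356, -0.1495, 0.1648]
tcp_rot: [-0.24, -3.132, 0.0]
contact_force: [0.4, -0.4, 0.2]
width: -0.0004
grip_force: 0.0
```

```bash
python3 chk.py 4; python3 go.py
python3 - <<'E'
from m import *
p,d=cams.snapshot('top'); cv2.imwrite("pics/t9.png",p); C=cloud('top',d)
for g,w,m in cells('top',p,d): print(g.round(1),w.round(1),m.sum(),np.percentile(C[m>0][:,2],[50,95]).round(4))
for nm,uv in dict(spent=(282,174),mass=(334,217),meter=(213,206),base=(330,150)).items(): print(nm,C[uv[1],uv[0]].round(3))
E
```

```text
bay 1 green 32 x [0.014  0.0317] y 0.0068 z top [0.0451 0.0473]
bay 1 white 102 x [-0.0404  0.0263] y 0.0072 z top [0.0444 0.0481]
bay 2 green 13 x [-0.0117 -0.0062] y 0.0045 z top [0.0448 0.047 ]
bay 2 white 120 x [-0.0075  0.0403] y 0.0061 z top [0.0444 0.0479]
bay 3 green 31 x [0.0141 0.0311] y 0.0081 z top [0.0451 0.0482]
bay 3 white 118 x [-0.0237  0.0405] y 0.0048 z top [0.0441 0.0482]
t 24.92 pos [ 0.4356 -0.1503  0.1649] F [0.6 0.  0.1] w 0.0001 q [ -26.  -15.  122.   -0.   73. -107.]
spent [0.541 0.114 0.067]
mass [ 0.438 -0.006  0.046]
meter [0.472 0.282 0.045]
base [ 0.617 -0.002  0.005]
```

All three cells are level at about 46 mm with the right polarity, and the other items have not moved. Handing in.

```bash
python3 -c "
from cell import ctrl
print(ctrl.finish_job())"
```

```text
the job is handed in; nothing more can be done
None
```

All three white-and-green cells were pressed home in bays one, two and three in order, green + ends at the red marks, nothing else was disturbed, and the job was handed in at about 25 s; no verdict was returned.

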